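Seat the double lid, take off the outer lid

TASK

The metal mass in the pot is to stay covered by its inner lid while the outer lid goes for inspection: lift the nested pair of lids up and off the fork of the lid stand by the knob of the inner lid, lower the pair onto the open pot until it is fully seated, and let go of the knob. Then take the outer lid by its collar and lift it alone straight up over the knob, leaving the inner lid undisturbed and seated in the pot, and finish still holding the outer lid level and still above the pot, its lower edge higher than the top of the knob. Do not shove the pot or the other things on the bench about.

Things in the scene. Friction and masses are not known exactly. Their poses are not given: they have to be found in the camera images.
- lid_stand: Steel stand fixed to the bench: base plate 150 x 80 x 8 mm, 16 mm post, level two-pronged fork on which the lid pair hangs. Origin: at bench height straight below the hanging lids' axis; z up. The fork's open end points along the stand's -x (roughly to the robot); the post, no higher than the fork's top, stands 62 mm from the origin along +x. Yaw varies.
- fork_seat (a point): Point on the fork's top face, 150 mm above the bench, on the hanging axis; axes as lid_stand. Fork 21 mm wide over both prongs, 6 mm thick, slot 13 mm. It ends 23 mm along -x, the tips turned up 6 mm: raise the knob over 6 mm (10 is good; the collar below meets the fork at 12), then draw it at least 45 mm along -x to be free.
- inner_lid: Inner lid, steel, loose, 0.16 kg. Origin: on its axis at the underside of its flange (seating plane); z up. Flange 80 mm across, 4 thick; below it a plug 66 mm across, 12 deep, tapering to 54; above it a boss 32 mm across up to 11 mm, a 10 mm stem and the knob, whose underside (56 mm up) hangs on the fork. Lifted by the knob it carries the outer lid along.
- knob (a point): Centre of the inner lid's round knob: 28 mm across, 14 mm high, 63 mm above the inner lid's origin; knob top at 70 mm. On the fork, fingers closing across the fork (along the stand's y) pass outside the prongs.
- outer_lid: Outer lid, aluminium, loose, 0.12 kg, resting unfastened on the inner lid's flange. Origin: on its axis at the underside of its top plate (4 mm above the inner lid's origin when nested); z up. Top plate 92 mm across, 4 thick, with a 36 mm hole; skirt down to 12 mm below the origin, 86 mm bore; collar round the hole.
- collar (a point): Point on the outer lid's axis 28 mm above its origin, 6 mm below the collar's top: a good grip height. Collar: upright tube, 46 mm outside, 36 mm bore, from 4 to 34 mm above the outer lid's origin. Nested, the knob stands above it: underside 18, top 32 mm above the collar's top. The knob passes the bore with 4 mm to spare all round.
- pot: Open aluminium pot, loose, 0.8 kg, 80 mm across (85 at its foot), 70 mm high, bore 72 mm, a 40 mm high metal mass standing inside on its 6 mm floor. Origin: centre of its underside; z up. Seated, the inner lid's origin is 70 mm above the pot's origin on the same axis (plug clearance 3 mm all round) and the outer lid's skirt surrounds the rim.
- screwdriver: loose screwdriver with a green handle, 149 mm long, 25 mm thick, lying near the middle of the bench; a bystander
- grease_tin_low: low round tin, 51 mm across, 26 mm high; a bystander
- marker: marker pen lying down, 135 mm long, 17 mm thick, near the front edge; a bystander
- tape: small dark tape roll lying flat, 57 mm across, 19 mm high; a bystander

How it is judged:
On the way, in this order (a step that is already met when the one before it is completed fails the run):
1. the lid pair is off the fork, nested and held by the knob (z of outer_lid in the frame of inner_lid between 0 and 0.008 m and horizontal distance between knob and fork_seat above 0.045 m and contact force between the fingers and inner_lid above 1 N), for 0.1 s.
2. the lid pair is seated on the pot, still nested, and the knob is let go (z of inner_lid in the frame of pot between 0.067 and 0.0725 m and horizontal distance between inner_lid and pot below 0.006 m and angle between inner_lid's own z axis and vertical below 0.06 rad and z of outer_lid in the frame of inner_lid between 0 and 0.008 m and contact force between the fingers and inner_lid below 0.2 N), for 0.2 s.
3. the outer lid is held clear above the knob, the inner lid seated (z of inner_lid in the frame of pot between 0.067 and 0.0725 m and horizontal distance between inner_lid and pot below 0.006 m and angle between inner_lid's own z axis and vertical below 0.06 rad and z of outer_lid in the frame of inner_lid above 0.082 m and horizontal distance between outer_lid and pot below 0.1 m and angle between outer_lid's own z axis and vertical below 0.25 rad and contact force between the fingers and outer_lid above 1 N), for 0.2 s.
At the end, for the whole second after the job is handed in: Inner lid seated in the pot (height within 2.5 mm, axis 6 mm, tilt 0.06 rad), touched by neither fingers nor outer lid; outer lid gripped, still, tilt under 0.25 rad, within 100 mm of the pot's axis, its lower edge above the knob's top; pot moved under 30 mm (all of step 3 and linear speed of outer_lid below 0.03 m/s and linear speed of inner_lid below 0.02 m/s and distance of pot from where it was at the start of the episode below 0.03 m and contact force between each of the fingers, outer_lid and inner_lid below 0.2 N); the arm keeps its last pose, push and grip.
It fails at once if the outer lid parts from the inner lid (by over 8 mm) while the inner lid is not seated in the pot (over 4 mm raised or 6 mm off axis) (z of outer_lid in the frame of inner_lid above 0.012 m and (z of inner_lid in the frame of pot above 0.074 m or horizontal distance between inner_lid and pot above 0.006 m)).
It fails at once if the pot is shifted by more than 30 mm (distance of pot from where it was at the start of the episode above 0.03 m).
It fails at once if a bystander is shifted by more than 30 mm (distance of any of screwdriver, grease_tin_low, marker, tape from where it was at the start of the episode above 0.03 m).
It also fails if it takes over 58 s, if anything falls off the work surface, if the arm or the gripper's body presses on something with over 40 N, if the wrist force passes 120 N, or if a joint passes its speed limit or range.

ROBOT

A 6-joint arm with a two-finger parallel gripper is mounted at the origin on a cart in front of the work surface, level with it; the furniture and walls round the work are solid. World frame = base frame: x ahead of the robot, y to its left, z up, the work surface at z = 0. Lengths are in m, angles in rad, forces in N, time in s.
With the tool pointing down it reaches from about 0.4 to 0.925 m from the base axis. Payload 12.5 kg.
Tool frame: the origin (TCP) lies midway between the tips of the shut fingers; the grasp point (between the pads) lies 19 mm behind it; z points along the fingers, y is the line along which they close (so a half turn about z gives the same grasp; the last joint's range is limited). The gripper opens to 95 mm and grips with 3 to 60 N. Pads are 20 mm wide; open, the fingers measure 119 mm over their backs; the gripper's body (75 mm by 180 mm) begins 59 mm behind the grasp point.
Start: joints at [0.996, 0.491, 1.559, -0, 1.092, -0.106], TCP at [0.282, 0.558, 0.215] pointing down, gripper open.
Joint ranges: [-3.1, 3.1], [-0.84, 2.19], [0.05, 2.79], [-1.13, 4.28], [0.06, 2.93], [-2.69, 2.69]. Speed limits (rad/s): [2.22, 2.22, 2.79, 3.14, 3.14, 3.14].

INTERFACE

Orientations are given as a rotation vector (axis times angle).
In Python, from rig import observe, get_image, job_done, search_frame, spot_point gives the robot as it stands.
- The arm moves only by the shell command python3 -m crank 'ROWS' [OPENING] [FORCE]. ROWS is JSON, a list of rows, each a list of 4 numbers: the shift along the tool's x, y, z normalised to -1 to 1, where 1 is 300 mm, then the turn about the tool's z normalised to -1 to 1, where 1 is 360 degrees. In form: [[dx, dy, dz, spin], ...]. A call has 1 to 8 rows; each row shifts and turns the commanded pose from where the row before left it, along the tool's axes as they then stand; what a row does not reach is not made up. A row lasts 1/8 s, in which the tool goes at most 62.5 mm and 10.7 degrees, less where a joint would pass 70% of its speed; a pose out of reach is approached as far as the arm can. A call with a number of a shift or a turn outside -1 to 1 is refused whole. A call with a gripper value outside its range is refused whole. OPENING is the opening, from 0 (shut) to 1 (fully open), set as the call begins (- or left out, the last holds). The fingers move at their own pace and stop on an object; FORCE is the grip in N (left out, the last holds). Time passes only in rows, so rows that do not move let the fingers close. It gives the time, the measured TCP pose, the force, the opening and the grip force at its end, in the units of the state.
- observe(): the state, without advancing time (a new reading comes with each control period).
- get_image(name): name is "scene" or "top" or "wrist"; returns a dict with "color" (400x640x3 uint8, red, green, blue), "depth" (400x640 float32, m along the optical axis (not along the pixel's ray), 0 where there is no reading), "fov_y" (degrees; the focal length in pixels is half the picture's height over the tangent of half this angle, whatever the lens; pixels are square), "cx", "cy" (the principal point, pixels), "rvec" (rotation vector, rad) and "tvec" (3), from world to camera coordinates, as OpenCV has them. Camera axes: x right, y down, z forward; pixel columns grow to the right and rows downward; lengths in m; the calibration is good to about 2 mm. The wrist camera is an equidistant fisheye: a pixel r from the principal point sees the ray r / f radians off the axis. A picture is of the moment at which its call begins.
- job_done(): hands the job in; it is judged then, once.
Trained networks look in the newest picture that a camera, given by its name, has taken for a name from the list of things; names that differ only in an ending like _2 or _b are one class to them, and where a whole thing is asked for, a point or a joint stands for the part that bears it (a point fixed in the world has none). Each returns a list of dicts, best first, with "p" (0 to 1); they miss things now and then, are a little off and sometimes report something else, mostly with a low value. They report only what shows in the picture. A call takes as long as a camera call.
- search_frame(target, camera): "bbox" ([left, top, width, height] in pixels, round what is visible of it).
- spot_point(target, camera): "pixel" ([column, row] in pixels: a listed point, or the origin of a listed thing).
The state is a dict: "t": time; "qpos": joint angles; "qd": joint speeds; "joint_efforts": joint torques, N m; "position": TCP position; "eef_rot": TCP orientation; "force": force on the tool from outside, world axes, zero at the start; "moment": the same for the moment, N m; "finger_gap": opening from 0.0 (shut) to 1.0 (fully open); "grasp_force": force on a finger pad.
Only numpy, scipy, OpenCV 4.12 (cv2) and the standard library are available. Lean on these libraries where they do the work, as an engineer would, in place of code of your own. Each camera call takes 0.05 s, during which the arm holds its last target. There are 200 camera calls.

## Working session

There is one attempt and no reset: what is moved stays moved. The work goes in short steps, Python scripts to look and compute and a shell command to move; the robot and the scene stay as the last step left them, time stands still between calls to the robot, and variables do not carry over. Pictures are saved under pics/ and viewed, at most 10 in all, crops included, and the job is handed in when it is done.

```bash
mkdir -p pics
cat > h.py <<'E'
import numpy as np, cv2
from rig import *
def cam(im):
    R=cv2.Rodrigues(np.array(im["rvec"],float))[0]; t=np.array(im["tvec"],float).ravel()
    f=200/np.tan(np.radians(im["fov_y"])/2); return R,t,f
def ray(im,px,name):
    R,t,f=cam(im); u=(px[0]-im["cx"]);v=(px[1]-im["cy"])
    if name=="wrist":
        r=np.hypot(u,v); th=r/f; d=np.array([np.sin(th)*u/max(r,1e-9),np.sin(th)*v/max(r,1e-9),np.cos(th)])
    else: d=np.array([u/f,v/f,1]); d/=np.linalg.norm(d)
    return -R.T@t, R.T@d
def tri(rs):
    A=sum(np.eye(3)-np.outer(d,d) for c,d in rs); b=sum((np.eye(3)-np.outer(d,d))@c for c,d in rs)
    p=np.linalg.solve(A,b); return p,[np.linalg.norm((np.eye(3)-np.outer(d,d))@(p-c)) for c,d in rs]
def atz(r,z): c,d=r; return c+d*(z-c[2])/d[2]
def cloud(im):
    R,t,f=cam(im); v,u=np.mgrid[0:400,0:640]; Z=im["depth"]
    P=np.stack([(u-im["cx"])/f*Z,(v-im["cy"])/f*Z,Z],-1)
    return (P-t)@R
E
python3 - <<'E'
from h import *
np.set_printoptions(precision=4,suppress=True)
print(observe())
ims={}
for n in ["scene","top","wrist"]:
    im=get_image(n); ims[n]=im; print(n,im["fov_y"],im["cx"],im["cy"],cam(im)[0].T[:,2],ray(im,(320,200),n)[0])
cv2.imwrite("pics/a.png",np.vstack([ims["scene"]["color"],ims["top"]["color"]])[:,:,::-1][::1,::1])
a=cv2.imread("pics/a.png"); cv2.imwrite("pics/a.png",cv2.resize(a,(480,600),interpolation=cv2.INTER_AREA))
for t in ["lid_stand","fork_seat","knob","collar","inner_lid","outer_lid","pot"]:
    rs=[]
    for n in ims:
        r=spot_point(t,n)
        if r: 
            print(t,n,np.round(r[0]["pixel"],1),round(r[0]["p"],2)); 
            if r[0]["p"]>.3 and n!="wrist": rs.append(ray(ims[n],r[0]["pixel"],n))
    if len(rs)>1: print("   ",*tri(rs))
E
```

```text
{'t': 0.0, 'qpos': array([ 0.9964,  0.4915,  1.5595, -0.    ,  1.0917, -0.1056]), 'qd': array([ 0.0004,  0.0018,  0.0006, -0.0019,  0.0006, -0.0006]), 'joint_efforts': array([  0.0049, -61.264 , -25.8187,   0.0693,   0.0481,  -0.0001]), 'position': array([0.2822, 0.5574, 0.2141]), 'eef_rot': array([-0.7295, -3.0554,  0.0016]), 'force': array([ 0.2891, -0.5036,  0.3592]), 'moment': array([-0.0351,  0.0499, -0.0217]), 'grasp_force': 0.0, 'finger_gap': 1.0022318834615844}
scene 44.55762026808318 314.91330470388675 200.1728992682691 [ 0.5673  0.6224 -0.5392] [-0.1267 -0.7001  0.7581]
top 48.07370455308268 316.44569968203496 205.0522385507254 [ 0.1375  0.0347 -0.9899] [0.3835 0.0065 1.0409]
wrist 65.70646984690485 321.5031123542107 197.63561734353837 [ 0.2477 -0.126  -0.9606] [0.2124 0.5936 0.3835]
lid_stand scene [272.3 223.7] 0.7
lid_stand top [265.2 212.3] 0.88
    [ 0.5097  0.1641 -0.0038] [np.float64(0.0007180168454581023), np.float64(0.0007180168454580015)]
fork_seat scene [272.1 175.9] 0.93
fork_seat top [257.6 201.9] 0.56
    [0.5113 0.1586 0.1457] [np.float64(0.002265526498854964), np.float64(0.002265526498855041)]
knob scene [273.  167.6] 0.45
knob top [256.3 200.2] 0.63
    [0.512  0.1566 0.17  ] [np.float64(0.0012185606087185968), np.float64(0.0012185606087183158)]
collar scene [271.6 182.2] 0.63
collar top [255.4 204.3] 0.8
    [0.5113 0.1653 0.1242] [np.float64(5.6445817682029825e-05), np.float64(5.6445817682167804e-05)]
inner_lid scene [272.4 194.8] 0.47
inner_lid top [256.3 209.5] 0.6
    [0.5086 0.167  0.0865] [np.float64(0.004299189969001462), np.float64(0.004299189969001436)]
outer_lid scene [272.1 192.5] 0.93
outer_lid top [256.8 206.9] 0.76
    [0.5112 0.1668 0.0927] [np.float64(0.0014709961569748665), np.float64(0.0014709961569748674)]
pot scene [382.3 289.8] 0.67
pot top [417.8 199.1] 0.78
    [ 0.5464 -0.1955 -0.008 ] [np.float64(0.000999846357994385), np.float64(0.0009998463579944175)]
```

View pics/a.png

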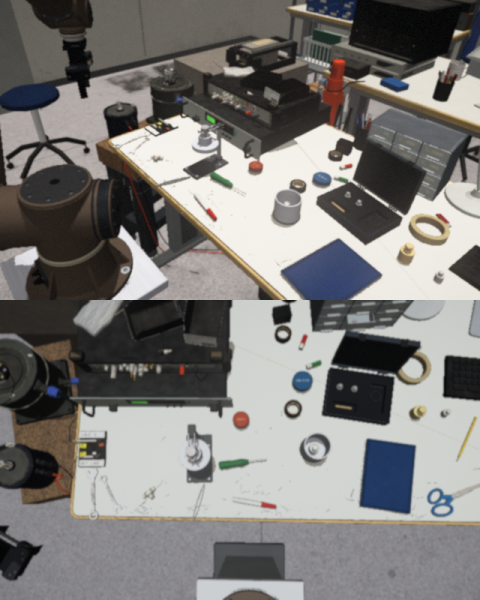

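Run:
```python
from h import *
np.set_printoptions(precision=4,suppress=True)
for n in ["top","scene"]:
    im=get_image(n); P=cloud(im); ok=im["depth"]>0
    def sel(c,r,z0,z1):
        m=ok&(np.hypot(P[...,0]-c[0],P[...,1]-c[1])<r)&(P[...,2]>z0)&(P[...,2]<z1); return P[m]
    q=sel((.51,.163),.13,.13,.2); print(n,"fork pts",len(q),q.min(0),q.max(0))
    for z0,z1 in [(.14,.153),(.153,.163),(.163,.2)]:
        s=sel((.51,.163),.13,z0,z1)
        if len(s)>3: 
            w,V=np.linalg.eigh(np.cov(s[:,:2].T)); print(z0,len(s),s.mean(0),V[:,1],np.sqrt(w))
    s=sel((.546,-.195),.06,.06,.08)
    print("pot rim",len(s),s.min(0),s.max(0)); pts=s[:,:2].astype(np.float32)
    print(cv2.minEnclosingCircle(pts))
    A=np.c_[2*pts,np.ones(len(pts))]; x=np.linalg.lstsq(A,(pts**2).sum(1),rcond=None)[0]; print("fit",x[:2],np.sqrt(x[2]+x[0]**2+x[1]**2), np.median(s[:,2]))
    o=sel((.51,.163),.05,.087,.102); print("outer top",len(o),cv2.minEnclosingCircle(o[:,:2].astype(np.float32)),np.median(o[:,2]))
    b=sel((.51,.163),.13,.005,.011)
    if len(b)>20: print("base",len(b),cv2.minAreaRect(b[:,:2].astype(np.float32)))
```

```text
top fork pts 543 [0.4877 0.1397 0.13  ] [0.5871 0.1839 0.1675]
0.14 273 [0.5547 0.1635 0.1493] [-0.9993 -0.0374] [0.0074 0.0257]
0.153 81 [0.5116 0.1597 0.1597] [-0.9994 -0.036 ] [0.0073 0.0183]
0.163 94 [0.5107 0.1618 0.1645] [0.4371 0.8994] [0.0062 0.0068]
pot rim 256 [ 0.5052 -0.231   0.0601] [ 0.583  -0.1523  0.0727]
((0.5443815588951111, -0.19217589497566223), 0.04015437886118889)
fit [ 0.544  -0.1917] 0.03771378119962813 0.06858830738358498
outer top 523 ((0.5105300545692444, 0.16175654530525208), 0.04600371792912483) 0.10080342433857026
base 788 ((0.5109864473342896, 0.14767411351203918), (0.2218896448612213, 0.21366092562675476), 29.2335205078125)
scene fork pts 340 [0.485  0.1369 0.13  ] [0.5854 0.1825 0.1679]
0.14 166 [0.5453 0.1579 0.1482] [-0.9988 -0.0487] [0.0077 0.0298]
0.153 52 [0.5051 0.1554 0.1577] [-0.9992  0.0391] [0.0075 0.0134]
0.163 45 [0.51   0.159  0.1651] [-0.9731  0.2302] [0.0066 0.0075]
pot rim 362 [ 0.5038 -0.2346  0.0602] [ 0.5842 -0.1526  0.0736]
((0.5428182482719421, -0.1936269998550415), 0.0418086051940918)
fit [ 0.543  -0.1944] 0.037795360083160895 0.06774333656781792
outer top 281 ((0.5092270970344543, 0.16011087596416473), 0.047579459846019745) 0.09944371328645236
base 969 ((0.5065940618515015, 0.16395722329616547), (0.20879381895065308, 0.16413594782352448), 40.7661018371582)
```

The picture shows the stand with the lids at about scene (205,150) and top (195,455), the pot at scene (287,207) and top (315,448), and the screwdriver lying between them. The measured heights (fork 0.149, knob top 0.165, pot rim 0.069) match the text. I'll rotate and raise first.

```bash
cat >> h.py <<'E'
def go(x,y,z,yawdeg=None):
    s=observe(); R=cv2.Rodrigues(np.array(s["eef_rot"]))[0]; p=np.array(s["position"])
    yw=np.degrees(np.arctan2(R[1,1],R[0,1]))
    d=R.T@(np.array([x,y,z])-p); print("pos",p.round(4),"yaw_y %.2f tilt %.4f"%(yw,np.arccos(-R[2,2])),"units",(d/.3).round(4),"mm",(d*1e3).round(1),"f",np.array(s["force"]).round(1),"gap %.3f gf %.1f t %.2f"%(s["finger_gap"],s["grasp_force"],s["t"]))
    if yawdeg is not None: print("spin units %.4f"%(-(yawdeg-yw)/360))
E
python3 -m crank '[[0,0,-0.1,-0.027],[0,0,-0.1,-0.027],[0,0,-0.1,-0.027],[0,0,0,0]]' 1
python3 - <<'E'
from h import *
go(.5105,.161,.26,92.5)
E
```

```text
t: 1.8
position: [0.2827, 0.5581, 0.3068]
eef_rot: [-0.064, 3.139, 0.005]
force: [0.0, 0.1, -0.6]
finger_gap: 1.001
grasp_force: 0.0
pos [0.2827 0.5581 0.3068] yaw_y 92.34 tilt 0.0041 units [-0.7043 -1.3542  0.1532] mm [-211.3 -406.3   46. ] f [ 0.   0.1 -0.6] gap 1.001 gf 0.0 t 1.80
spin units -0.0004
```

```bash
python3 -m crank '[[-0.08,-0.17,0.01,0],[-0.088,-0.17,0.01,0],[-0.088,-0.17,0.01,0],[-0.088,-0.17,0.01,0],[-0.088,-0.17,0.02,0],[-0.088,-0.17,0.02,0],[-0.088,-0.17,0.03,0],[-0.088,-0.16,0.04,0]]' && python3 -m crank '[[0,0,0,0],[0,0,0,0]]'
python3 - <<'E'
from h import *
np.set_printoptions(precision=4,suppress=True)
im=get_image("wrist"); cv2.imwrite("pics/b.png",im["color"][:,:,::-1])
for t,z in [("knob",.157),("collar",.126),("fork_seat",.15),("outer_lid",.098)]:
    r=spot_point(t,"wrist")
    for k in r[:1]: print(t,np.round(k["pixel"],1),round(k["p"],2),atz(ray(im,k["pixel"],"wrist"),z))
go(.5105,.161,.20,92.5)
E
```

```text
t: 2.8
position: [0.5077, 0.1594, 0.2586]
eef_rot: [0.058, -3.141, -0.0]
force: [0.8, 0.5, 0.4]
finger_gap: 1.002
grasp_force: 0.0
t: 3.05
position: [0.5069, 0.1613, 0.259]
eef_rot: [0.06, -3.14, -0.0]
force: [-0.7, 0.6, -0.6]
finger_gap: 1.002
grasp_force: 0.0
knob [319.4 205.5] 0.55 [0.5145 0.1605 0.157 ]
collar [319.7 193.1] 0.73 [0.5112 0.1604 0.126 ]
fork_seat [322.6 203.8] 0.84 [0.5149 0.1634 0.15  ]
outer_lid [225.2 160.9] 0.64 [0.4855 0.0539 0.098 ]
pos [0.5068 0.1622 0.2598] yaw_y 92.37 tilt 0.0004 units [-0.012  -0.0046  0.1994] mm [-3.6 -1.4 59.8] f [-0.5  0.6  0.5] gap 0.999 gf 0.0 t 3.30
spin units -0.0004
```

View pics/b.png

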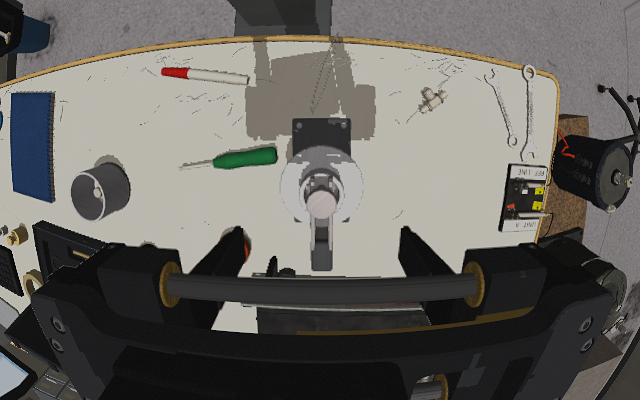

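The wrist view shows the knob at (320,205) with the fork running straight down the image to (321,265), so the yaw is aligned. I'll descend and grip the knob.

```bash
python3 -m crank '[[-0.008,-0.004,0.1,0],[-0.008,0,0.1,0],[0,0,0.1,0],[0,0,0.06,0],[0,0,0.03,0],[0,0,0.01,0],[0,0,0,0],[0,0,0,0]]' 1
python3 - <<'E'
from h import *
go(.5115,.161,.140,92.5)
E
```

```text
t: 4.3
position: [0.5123, 0.1604, 0.1402]
eef_rot: [-0.063, 3.14, 0.0]
force: [0.4, -0.3, -0.0]
finger_gap: 0.994
grasp_force: 0.0
pos [0.5123 0.1604 0.1402] yaw_y 92.30 tilt 0.0011 units [0.0027 0.0022 0.0008] mm [0.8 0.7 0.2] f [ 0.4 -0.3 -0. ] gap 0.994 gf 0.0 t 4.30
spin units -0.0006
```

```bash
python3 -m crank '[[0,0,0,0],[0,0,0,0],[0,0,0,0],[0,0,0,0],[0,0,0,0],[0,0,0,0],[0,0,0,0],[0,0,0,0]]' 0 25
python3 - <<'E'
from h import *
im=get_image("wrist"); cv2.imwrite("pics/c.png",im["color"][120:320,200:440,::-1].repeat(2,0).repeat(2,1))
go(.5115,.161,.140,92.5)
E
```

```text
t: 5.3
position: [0.5121, 0.1604, 0.1397]
eef_rot: [-0.063, 3.141, 0.0]
force: [-0.2, 1.4, -0.2]
finger_gap: 0.286
grasp_force: 25.0
pos [0.5121 0.1604 0.1397] yaw_y 92.30 tilt 0.0002 units [ 0.002   0.0022 -0.0011] mm [ 0.6  0.6 -0.3] f [0.7 0.7 0.6] gap 0.283 gf 25.0 t 5.35
spin units -0.0006
```

View pics/c.png

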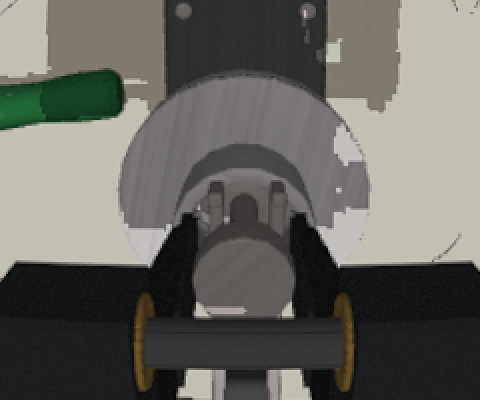

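The crop shows the knob (crop 245,275) centred between the fingers, with the prongs between them. The opening of 27 mm matches the 28 mm knob. Now I'll lift 10 mm and draw it out.

```bash
python3 -m crank '[[0,0,-0.01,0],[0,0,-0.012,0],[0,0,-0.0113,0],[0,0,0,0],[0,0,0,0]]'
python3 - <<'E'
from h import *
go(.5115,.161,.150,92.5)
E
```

```text
t: 5.98
position: [0.512, 0.1603, 0.1496]
eef_rot: [0.063, -3.141, -0.0]
force: [0.3, 0.7, -3.8]
finger_gap: 0.285
grasp_force: 25.0
pos [0.512  0.1603 0.1496] yaw_y 92.30 tilt 0.0001 units [ 0.0017  0.0025 -0.0013] mm [ 0.5  0.7 -0.4] f [ 0.3  0.7 -3.8] gap 0.285 gf 25.0 t 5.97
spin units -0.0006
```

```bash
python3 -m crank '[[0.015,0,0,0],[0.03,0,0,0],[0.04,0,0,0],[0.04,0,0,0],[0.04,0,0,0],[0.04,0,0,0],[0.03,0,0,0],[0.015,0,0,0]]' && python3 -m crank '[[0,0,-0.02,0],[0,0,-0.03,0],[0,0,-0.03,0],[0,0,-0.02,0],[0,0,0,0],[0,0,0,0]]'
python3 - <<'E'
from h import *
np.set_printoptions(precision=4,suppress=True)
go(.5435,-.193,.18,92.5)
# pot refined
ims={n:get_image(n) for n in ["scene","top","wrist"]}
cv2.imwrite("pics/d.png",ims["wrist"]["color"][:,:,::-1])
rs=[]
for n in ims:
    r=spot_point("pot",n)
    if r and r[0]["p"]>.3: rr=ray(ims[n],r[0]["pixel"],n); rs.append(rr); print(n,np.round(r[0]["pixel"],1),round(r[0]["p"],2),atz(rr,0))
print(tri(rs))
E
```

```text
t: 6.98
position: [0.4367, 0.1573, 0.1497]
eef_rot: [-0.063, 3.141, 0.0]
force: [-1.0, -0.3, -3.6]
finger_gap: 0.285
grasp_force: 25.0
t: 7.72
position: [0.4371, 0.1572, 0.1795]
eef_rot: [0.063, -3.141, -0.0]
force: [-0.7, 0.3, -4.3]
finger_gap: 0.287
grasp_force: 25.0
pos [0.4371 0.1572 0.1795] yaw_y 92.30 tilt 0.0002 units [-0.3077 -1.1807 -0.0018] mm [ -92.3 -354.2   -0.5] f [-0.7  0.3 -4.3] gap 0.287 gf 25.0 t 7.72
spin units -0.0006
scene [381.4 285.9] 0.64 [ 0.5484 -0.1913  0.    ]
top [412.9 198.7] 0.8 [ 0.5452 -0.182   0.    ]
wrist [ 93.8 243. ] 0.86 [ 0.5463 -0.1879  0.    ]
(array([ 0.5474, -0.1871, -0.0017]), [np.float64(0.003975163090906476), np.float64(0.005032854631725912), np.float64(0.0019300738970506324)])
```

View pics/d.png

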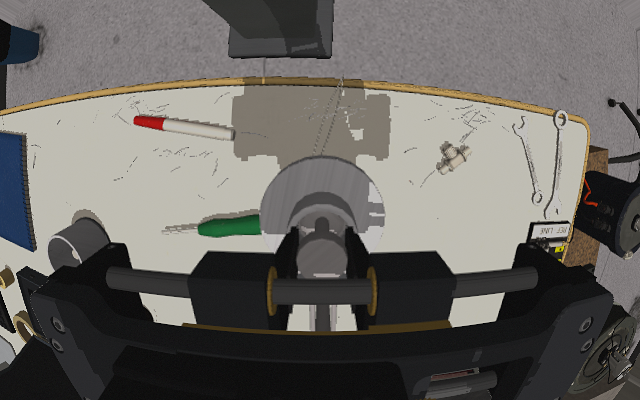

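The wrist view shows the pair hanging nested in the fingers (lid at about (320,205)), clear of the fork. The pot is at the left edge (80,245). I'll move partway toward the pot and measure lid and rim in the same images.

```bash
python3 -m crank '[[-0.01,-0.03,0,0],[-0.03,-0.08,0,0],[-0.045,-0.12,0,0],[-0.05,-0.14,0,0],[-0.05,-0.14,0,0],[-0.045,-0.12,0,0],[-0.03,-0.08,0,0],[-0.01,-0.03,0,0]]' && python3 -m crank '[[0,0,0,0],[0,0,0,0],[0,0,0,0],[0,0,0,0]]'
cat > m.py <<'E'
from h import *
np.set_printoptions(precision=4,suppress=True)
def circ(p):
    A=np.c_[2*p,np.ones(len(p))]; x=np.linalg.lstsq(A,(p**2).sum(1),rcond=None)[0]; return x[:2],np.sqrt(x[2]+x@[0,0,0]+x[0]**2+x[1]**2)
def wcloud(im):
    R,t,f=cam(im); v,u=np.mgrid[0:400,0:640]; u=u-im["cx"];v=v-im["cy"]; r=np.hypot(u,v)+1e-9; th=r/f; Z=im["depth"]
    return (np.stack([np.tan(th)*u/r*Z,np.tan(th)*v/r*Z,Z],-1)-t)@R
def meas(n,c,rad,z0,z1):
    im=get_image(n); P=wcloud(im) if n=="wrist" else cloud(im)
    m=(im["depth"]>0)&(np.hypot(P[...,0]-c[0],P[...,1]-c[1])<rad)&(P[...,2]>z0)&(P[...,2]<z1)
    return P[m]
E
python3 - <<'E'
from m import *
go(.5435,-.193,.18,92.5)
s=observe()["position"]
for n in ["scene","top","wrist"]:
    p=meas(n,(.5435,-.193),.055,.064,.076)
    if len(p)>20: print(n,"rim",len(p),circ(p[:,:2]),cv2.minEnclosingCircle(p[:,:2].astype(np.float32)),np.median(p[:,2]))
    q=meas(n,s[:2],.06,.133,.150)
    if len(q)>20: print(n,"lid",len(q),cv2.minEnclosingCircle(q[:,:2].astype(np.float32)),np.median(q[:,2]))
im=get_image("scene"); cv2.imwrite("pics/e.png",cv2.resize(im["color"][80:340,150:500,::-1],None,fx=2,fy=2))
E
```

```text
t: 9.02
position: [0.5272, -0.0629, 0.1794]
eef_rot: [0.06, -3.141, -0.0]
force: [0.4, 0.2, -2.8]
finger_gap: 0.285
grasp_force: 25.0
t: 9.52
position: [0.5269, -0.0608, 0.1797]
eef_rot: [-0.064, 3.141, 0.0]
force: [0.3, 1.1, -4.2]
finger_gap: 0.29
grasp_force: 25.0
pos [ 0.5269 -0.0608  0.1797] yaw_y 92.34 tilt 0.0002 units [-0.0371 -0.4427 -0.0009] mm [ -11.1 -132.8   -0.3] f [ 0.3  1.1 -4.2] gap 0.290 gf 25.0 t 9.53
spin units -0.0004
scene rim 271 (array([ 0.5432, -0.1943]), np.float64(0.03782229095363368)) ((0.5445358157157898, -0.1944987177848816), 0.04147420451045036) 0.06904831429180462
scene lid 600 ((0.5242598056793213, -0.06218786910176277), 0.046584006398916245) 0.1420611651525942
top rim 63 (array([ 0.5437, -0.1962]), np.float64(0.033907102133637526)) ((0.540961742401123, -0.21836155652999878), 0.028959326446056366) 0.06898014035446465
wrist rim 1072 (array([ 0.5445, -0.1915]), np.float64(0.037581533821868934)) ((0.5449730157852173, -0.19232836365699768), 0.0404631681740284) 0.06896195162108215
wrist lid 7118 ((0.5260331034660339, -0.06042370945215225), 0.046090587973594666) 0.14135719670347957
```

View pics/e.png

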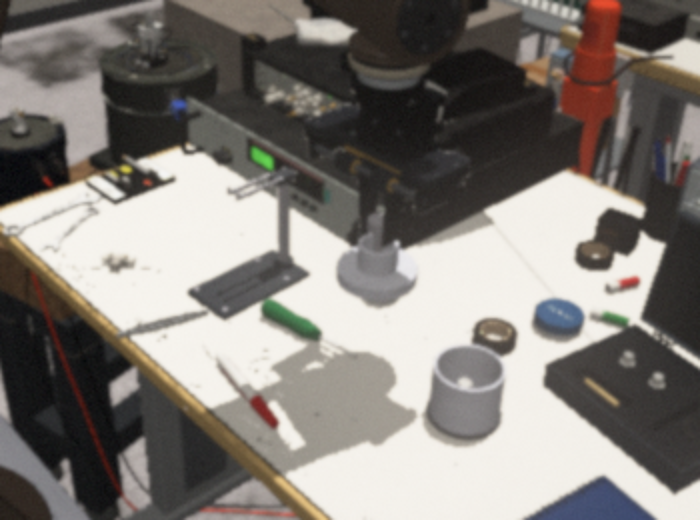

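The scene crop shows the pair hanging level at (377,270), the pot empty and open at (467,385), and the fork empty. Both cameras agree that lid to pot is about (+18.7, -131.7) mm. I'll move over the pot.

```bash
python3 -m crank '[[-0.002,-0.02,0,0],[-0.006,-0.06,0,0],[-0.01,-0.1,0,0],[-0.01,-0.1,0,0],[-0.009,-0.09,0,0],[-0.005,-0.05,0,0],[-0.002,-0.02,0,0],[0,0,0,0]]' && python3 -m crank '[[0,0,0,0],[0,0,0,0]]'
python3 - <<'E'
from m import *
go(.5456,-.1925,.145,92.5)
for n in ["scene","wrist"]:
    q=meas(n,(.5456,-.1925),.06,.133,.150); print(n,"lid",len(q),cv2.minEnclosingCircle(q[:,:2].astype(np.float32)),np.median(q[:,2]))
    p=meas(n,(.5435,-.193),.045,.03,.076); print(n,len(p),circ(p[:,:2]) if len(p)>20 else 0)
im=get_image("scene");P=cloud(im);m=(im["depth"]>0)&(abs(P[...,0]-.545)<.07)&(abs(P[...,1]+.193)<.13)&(np.hypot(P[...,0]-.5456,P[...,1]+.1925)>.055)
print("hi",np.sort(P[m][:,2])[-5:],P[m][np.argmax(P[m][:,2])])
E
```

```text
t: 10.88
position: [0.5454, -0.1926, 0.1795]
eef_rot: [0.063, -3.141, -0.0]
force: [-0.5, -0.4, -2.6]
finger_gap: 0.287
grasp_force: 25.0
t: 11.12
position: [0.5455, -0.192, 0.1797]
eef_rot: [-0.064, 3.141, 0.0]
force: [0.4, 1.2, -3.0]
finger_gap: 0.292
grasp_force: 25.0
pos [ 0.5455 -0.192   0.1797] yaw_y 92.35 tilt 0.0001 units [-0.0003 -0.0016  0.1157] mm [-0.1 -0.5 34.7] f [ 0.4  1.2 -3. ] gap 0.292 gf 25.0 t 11.12
spin units -0.0004
scene lid 732 ((0.5427190661430359, -0.19323353469371796), 0.04711274802684784) 0.14221327505264525
scene 1040 (array([ 0.5428, -0.1948]), np.float64(0.03716694881264454))
wrist lid 7135 ((0.5446916818618774, -0.19148975610733032), 0.04614246264100075) 0.14140670451211781
wrist 322 (array([ 0.5455, -0.1924]), np.float64(0.03983943626961417))
hi [0.5714 0.5714 0.5715 0.5716 0.5717] [ 0.4795 -0.1638  0.5717]
```

```bash
python3 -m crank '[[0,-0.0025,0.02,0],[0,0,0.04,0],[0,0,0.04,0],[0,0,0.04,0],[0,0,0.02,0],[0,0,0.005,0],[0,0,0,0],[0,0,0,0]]' && python3 -m crank '[[0,0,0.008,0],[0,0,0.008,0],[0,0,0.008,0],[0,0,0.008,0],[0,0,0,0]]'
python3 - <<'E'
from m import *
go(.5456,-.1925,.1157,92.5)
E
```

```text
t: 12.38
position: [0.5457, -0.1935, 0.1305]
eef_rot: [-0.063, 3.14, -0.0]
force: [0.3, 0.2, -3.5]
finger_gap: 0.289
grasp_force: 25.0
t: 13.0
position: [0.5455, -0.1934, 0.1203]
eef_rot: [0.063, -3.141, -0.0]
force: [-0.1, -0.2, -3.1]
finger_gap: 0.284
grasp_force: 25.0
pos [ 0.5455 -0.1934  0.1203] yaw_y 92.30 tilt 0.0004 units [-0.0006  0.0029  0.0152] mm [-0.2  0.9  4.6] f [-0.1 -0.2 -3.1] gap 0.284 gf 25.0 t 13.00
spin units -0.0006
```

Going in freely with no contact force, so I'll continue in small steps.

```bash
python3 -m crank '[[0,0,0.006,0],[0,0,0.004,0],[0,0,0.003,0],[0,0,0,0],[0,0,0,0]]' && python3 -m crank '[[0,0,0.003,0],[0,0,0.002,0],[0,0,0,0]]'
```

```text
t: 13.62
position: [0.5455, -0.1934, 0.1166]
eef_rot: [-0.063, 3.141, 0.0]
force: [0.1, 0.2, -4.2]
finger_gap: 0.289
grasp_force: 25.0
t: 14.0
position: [0.5456, -0.1933, 0.1157]
eef_rot: [-0.063, 3.14, -0.0]
force: [-1.3, 1.3, 5.8]
finger_gap: 0.287
grasp_force: 25.0
```

```bash
python3 - <<'E'
from m import *
for n in ["scene","wrist"]:
    q=meas(n,(.5456,-.1925),.06,.07,.09); print(n,"lid",len(q),cv2.minEnclosingCircle(q[:,:2].astype(np.float32)),np.median(q[:,2]))
E
python3 -m crank '[[0,0,0,0],[0,0,0,0],[0,0,0,0],[0,0,0,0],[0,0,0,0],[0,0,0,0]]' 0.75 && python3 -m crank '[[0,0,-0.03,0],[0,0,-0.08,0],[0,0,-0.1,0],[0,0,-0.08,0],[0,0,-0.03,0],[0,0,0,0],[0,0,0,0]]'
python3 - <<'E'
from m import *
for n in ["scene","wrist"]:
    q=meas(n,(.5456,-.1925),.06,.07,.09); print(n,"lid",len(q),cv2.minEnclosingCircle(q[:,:2].astype(np.float32)),np.median(q[:,2]))
    q=meas(n,(.5456,-.1925),.03,.103,.113); print(n,"collar",len(q),len(q) and (cv2.minEnclosingCircle(q[:,:2].astype(np.float32)),np.median(q[:,2])))
    q=meas(n,(.5456,-.1925),.03,.136,.146); print(n,"knob",len(q),len(q) and (cv2.minEnclosingCircle(q[:,:2].astype(np.float32)),np.median(q[:,2])))
go(.545,-.193,.088,92.5)
a=get_image("scene")["color"][200:320,300:460,::-1];b=get_image("wrist")["color"][100:280,200:440,::-1]
cv2.imwrite("pics/f.png",np.hstack([cv2.resize(a,(400,300)),cv2.resize(b,(400,300))]))
E
```

```text
scene lid 730 ((0.5428426265716553, -0.194931298494339), 0.04727236554026604) 0.07828167879919086
wrist lid 7273 ((0.5448251366615295, -0.19229836761951447), 0.04637521132826805) 0.07744095045651452
t: 14.85
position: [0.5455, -0.1934, 0.1151]
eef_rot: [-0.063, 3.141, 0.0]
force: [0.7, 0.9, 0.8]
finger_gap: 0.746
grasp_force: 0.0
t: 15.72
position: [0.5452, -0.1932, 0.2102]
eef_rot: [0.063, -3.14, -0.001]
force: [-0.2, 0.4, -0.6]
finger_gap: 0.745
grasp_force: 0.0
scene lid 732 ((0.5428914427757263, -0.19512172043323517), 0.04740917682647705) 0.07838434457879055
scene collar 144 (((0.5425235033035278, -0.19422182440757751), 0.023874899372458458), np.float64(0.1073167454789077))
scene knob 95 (((0.5444980263710022, -0.19376513361930847), 0.014494119212031364), np.float64(0.1401344040662277))
wrist lid 4513 ((0.5447951555252075, -0.19246241450309753), 0.04626667872071266) 0.0774473986153806
wrist collar 545 (((0.544795036315918, -0.19240795075893402), 0.023169739171862602), np.float64(0.10709243085881263))
wrist knob 854 (((0.5444332361221313, -0.19262602925300598), 0.014083601534366608), np.float64(0.13930475960991245))
pos [ 0.5455 -0.1934  0.2107] yaw_y 92.30 tilt 0.0006 units [0.0013 0.0012 0.409 ] mm [  0.4   0.4 122.7] f [ 0.4 -0.6  0.1] gap 0.749 gf 0.0 t 16.02
spin units -0.0006
```

View pics/f.png

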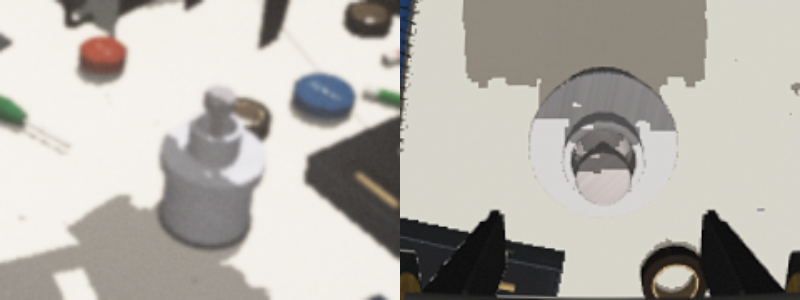

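Left (scene): the pair is seated on the pot, with the knob at (220,100). Right (wrist): the lids are concentric, with collar and knob round (605,160). Measured heights match full seating: plate top 0.078, knob top 0.140. Next, the collar.

```bash
python3 -m crank '[[0.0023,0,0.04,0],[0,0,0.08,0],[0,0,0.1,0],[0,0,0.1,0],[0,0,0.06,0],[0,0,0.03,0],[0,0,0.012,0],[0,0,0,0]]' && python3 -m crank '[[0,0,0,0],[0,0,0,0]]'
```

```text
t: 17.12
position: [0.545, -0.1935, 0.0847]
eef_rot: [-0.063, 3.141, -0.0]
force: [-0.3, 0.6, 0.6]
finger_gap: 0.752
grasp_force: 0.0
t: 17.38
position: [0.545, -0.1935, 0.085]
eef_rot: [-0.063, 3.14, -0.0]
force: [-0.0, -0.2, 0.4]
finger_gap: 0.752
grasp_force: 0.0
```

```bash
python3 -m crank '[[0,0,0,0],[0,0,0,0],[0,0,0,0],[0,0,0,0],[0,0,0,0],[0,0,0,0],[0,0,0,0]]' 0 20 && python3 -m crank '[[0,0,-0.01,0],[0,0,-0.02,0],[0,0,-0.02,0],[0,0,0,0],[0,0,0,0]]'
python3 - <<'E'
from m import *
for n in ["scene","wrist"]:
    q=meas(n,(.5456,-.1925),.06,.085,.105); print(n,"outer",len(q),cv2.minEnclosingCircle(q[:,:2].astype(np.float32)),np.median(q[:,2]))
    q=meas(n,(.5456,-.1925),.022,.134,.146); print(n,"knob",len(q),len(q) and (cv2.minEnclosingCircle(q[:,:2].astype(np.float32)),np.median(q[:,2])))
b=get_image("wrist")["color"][100:280,200:440,::-1]
cv2.imwrite("pics/g.png",cv2.resize(b,(480,360)))
E
```

```text
t: 18.25
position: [0.5449, -0.1934, 0.0846]
eef_rot: [-0.063, 3.141, 0.0]
force: [-1.2, -0.6, 1.3]
finger_gap: 0.475
grasp_force: 20.0
t: 18.88
position: [0.5448, -0.1934, 0.0995]
eef_rot: [-0.063, 3.141, 0.0]
force: [-0.5, 0.2, -1.5]
finger_gap: 0.475
grasp_force: 20.0
scene outer 685 ((0.5425065159797668, -0.19505825638771057), 0.04695196449756622) 0.09336585257234882
scene knob 116 (((0.5450519919395447, -0.18955309689044952), 0.019096601754426956), np.float64(0.1399843754893556))
wrist outer 7426 ((0.544653594493866, -0.19246229529380798), 0.04609537497162819) 0.09221812282526937
wrist knob 1296 (((0.5429069995880127, -0.19263258576393127), 0.014144272543489933), np.float64(0.13910475189995786))
```

View pics/g.png

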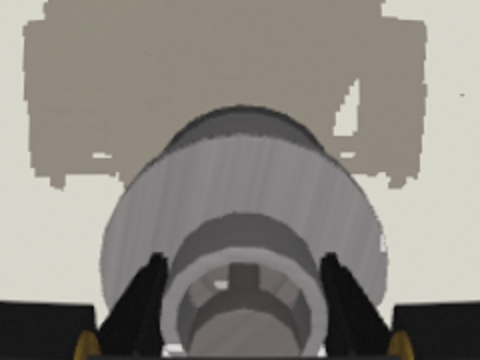

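The crop shows the collar (245,290) gripped at its centre, with the outer lid up 15 mm and the knob still at 0.139 inside the bore. I'll carry on straight up.

```bash
python3 -m crank '[[0,0,-0.03,0],[0,0,-0.04,0],[0,0,-0.04,0],[0,0,-0.04,0],[0,0,-0.04,0],[0,0,-0.04,0],[0,0,-0.04,0],[0,0,-0.02,0]]' && python3 -m crank '[[0,0,0,0],[0,0,0,0],[0,0,0,0],[0,0,0,0]]'
python3 - <<'E'
from m import *
for n in ["scene","wrist"]:
    q=meas(n,(.5456,-.1925),.06,.172,.188); print(n,"outer",len(q),cv2.minEnclosingCircle(q[:,:2].astype(np.float32)),np.median(q[:,2]))
q=meas("scene",(.5456,-.1925),.05,.07,.078); print("inner",len(q),cv2.minEnclosingCircle(q[:,:2].astype(np.float32)),np.median(q[:,2]))
q=meas("scene",(.5456,-.1925),.022,.13,.146); print("knob",len(q),q.max(0) if len(q) else 0)
a=get_image("scene")["color"][160:320,290:490,::-1]
cv2.imwrite("pics/i.png",cv2.resize(a,(600,480)))
E
```

```text
t: 20.12
position: [0.545, -0.1935, 0.1874]
eef_rot: [-0.063, 3.14, -0.0]
force: [0.6, -0.3, -1.4]
finger_gap: 0.475
grasp_force: 20.0
t: 20.62
position: [0.5448, -0.1934, 0.1862]
eef_rot: [0.063, -3.141, -0.0]
force: [0.5, 1.1, -1.9]
finger_gap: 0.478
grasp_force: 20.0
scene outer 664 ((0.5437595248222351, -0.1956184059381485), 0.047835394740104675) 0.1799475030453697
wrist outer 7408 ((0.5439383387565613, -0.19240330159664154), 0.04600170999765396) 0.17915686826585273
inner 591 ((0.5426976084709167, -0.19398632645606995), 0.04111378639936447) 0.07446155679766729
knob 45 [ 0.5486 -0.1857  0.1407]
```

View pics/i.png

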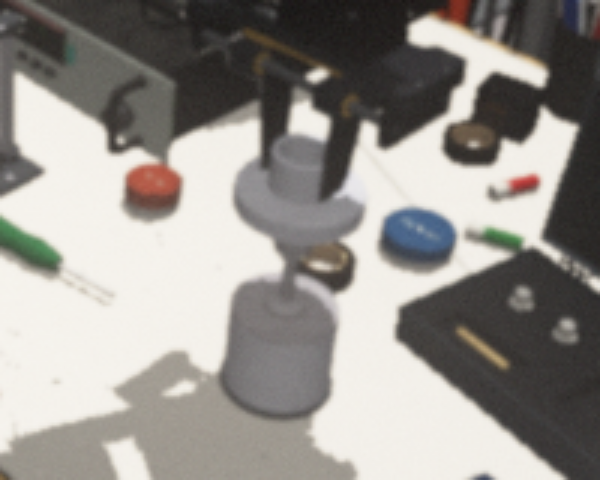

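The picture shows the outer lid held level at (300,195), clear above the knob (292,245). The inner lid is seated flat in the pot (285,300), with its flange at 0.074. The skirt edge at about 0.163 is above the knob top at 0.140.

```bash
python3 -m crank '[[0,0,0,0],[0,0,0,0],[0,0,0,0]]' >/dev/null && python3 -c "
from rig import job_done
print(job_done())"
```

```text
the job is handed in; nothing more can be done
None
```

The job is handed in, but no verdict came back: by my measurements the inner lid is seated in the pot, and the outer lid is held level about 23 mm above the knob.

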